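# Start the blender jar's screw cap without crossing its threads

### The arm

A 6-joint arm with a two-finger parallel gripper is mounted at the origin on the work surface. World frame = base frame: x ahead of the robot, y to its left, z up, the work surface at z = 0. Lengths are in mm, angles in degrees, forces in N, time in s.
With the tool pointing down it reaches from about 325 to 900 mm from the base axis. Payload 6.1 kg.
Tool frame: the origin (TCP) lies on the centre line of the jaws, within the pads' length; the fingertips stand 8 mm ahead of it and the grasp point (between the pads) lies 11 mm behind it; z points along the fingers, y is the line along which they close (so a half turn about z gives the same grasp; the last joint's range is limited). The gripper opens to 85 mm and grips with 20 to 120 N. Pads are 22 mm wide; open, the fingers measure 114 mm over their backs; the gripper's body (76 mm by 85 mm) begins 54 mm behind the grasp point. The pads swing forward as they close: fully open they stand 13 mm farther back than shut.
Start: joints at [66.056, 12.628, 87.462, -0, 79.91, -7.225], TCP at [179.796, 598.572, 204.1] pointing down, gripper open.
Joint ranges: [-170.65, 170.65], [-52.31, 119.04], [5.05, 147.46], [-71.25, 251.25], [11.57, 151.72], [-153.62, 153.62]. Speed limits (degrees/s): [147.25, 147.25, 172.46, 180, 180, 180].

### API

Orientations are given as a 3x3 rotation matrix whose columns are the frame's x, y, z axes.
In Python, from cell import env, claw, state, get_image gives the robot as it stands. The module is installed in compiled form; this text tells all that it offers. Calls block until the motion is done:
- env.reach(position, orientation): joint-space move of the TCP to a pose.
- env.movel(position, attitude=None, velocity=150, stop_force=None): straight line of the TCP; attitude=None keeps the orientation; velocity is the mean speed in mm/s. With stop_force (N) it stops when the force on the tool has changed by that much, and returns True; else False.
- env.move_j(angles): joint-space move.
- claw.gripper_to(opening, strength=None): finger opening in mm; strength is the grip in N (None keeps the last); returns when the fingers have stopped.
- env.pause(seconds).
- env.inverse_kinematics(position, orientation): joint angles nearest the present ones, or None.
- state(): the state.
- get_image(name): name is "side" or "top"; returns a dict with "color" (400x640x3 uint8, blue, green, red), "fx", "fy", "cx", "cy" (pixels), "dist_coeffs" ([k1, k2, p1, p2, k3] as OpenCV has them; the pictures are not rectified), "R" (3x3) and "t" (3): a world point X has camera coordinates R X + t. Camera axes: x right, y down, z forward; pixel columns grow to the right and rows downward; lengths in mm; the calibration is good to about 2 mm. A picture is of the moment at which its call begins. There is no depth.
A pose or a line that the arm cannot do raises env.PlanningError and nothing moves.
- env.job_done(): hands the job in; it is judged then, once.
The state is a dict: "time": time; "q": joint angles; "joint_velocities": joint speeds; "joint_efforts": joint torques, N m; "position": TCP position; "eef_rot": TCP orientation; "force": force on the tool from outside, world axes, zero at the start; "wrist_torque": the same for the moment, N m; "grip_width": finger opening in mm; "grasp_force": force on a finger pad.
Only numpy, scipy, OpenCV 4.12 (cv2) and the standard library are available. Lean on these libraries where they do the work, as an engineer would, in place of code of your own. Each camera call takes 0.05 s, during which the arm holds its last target. There are 200 camera calls.

### The job

Take the black screw cap off the counter, set it on the neck of the glass blender jar and screw it down clockwise until it is fully home and stays there when let go. Start it gently: if it stiffens early, while it still sits high, the threads are crossed, so stop, back it off until it drops in and then screw it on; never force it. Leave the egg cup, the drive socket and the screwdriver where they are.

Things in the scene. Friction and masses are not known exactly. Their poses are not given: they have to be found in the camera images.
- cap: Round black screw cap, 58 mm across, 30 mm tall, 50-100 g, with a bar grip across its top along its x (52 x 14 mm, 24 mm tall, 54 mm overall), standing on the counter mouth down. Origin: centre of its underside, z up. In its hollow (26 mm deep, unseen) are 3 lugs 120 deg apart, 12 deg wide, 2-6 mm above the underside. Up to 20 N on the thread is harmless; over 40 N in all strips it.
- jar: Clear glass blender jar, 88 mm across, mouth up, locked in a grey round motor base (120 mm across, 56 mm tall): it cannot turn or shift. Origin: centre of the underside of the base. On its neck are 3 thread ridges 120 deg apart, each 60 deg long with a 6 deg stop at its clockwise end (seen from above), then a gap. Where they lie round the neck does not follow from this yaw.
- neck_top (a point): Centre of the jar's mouth, 200 mm above the counter, z up. The neck is 40 mm across and tapers to 33 mm in its top 6 mm; the cap's lugs pass over it with 1.5 mm to spare all round.
- high (a point): On the neck axis, 187.5 mm above the counter: where the cap's underside rests with its lugs on the ridges (up to 2 mm higher on the stops). Turned clockwise from here it runs against the stops: crossed. Turned anticlockwise by at most 95 deg, lightly pressed, it drops 9 mm into gaps 26 deg wide for it; missed, it rides over the next stops. Free turning takes under 0.1 N m; a stop, over 0.2.
- dropped (a point): On the neck axis, 178.5 mm above the counter: where the cap's underside rests, on a springy rubber ring (2.4 N per mm of squeeze), once its lugs are in the gaps. By chance a cap set on may drop straight to here. Turned clockwise from here by 55 to 90 deg the lugs run under the ridges, which draw the cap down the last 2.5 mm to a firm stop.
- neck (a point): On the neck axis, 176 mm above the counter, z up: where the cap's underside lies when screwed fully home, the rubber ring pushing back with 6 N. A cap let go before it is locked springs back up by 2.5 mm.
- egg_cup: White ceramic egg cup, 48 mm across, 62 mm tall, loose. Origin: centre of its underside.
- socket: Stainless steel drive socket, standing, 26 mm across, 38 mm tall, loose. Origin: centre of its underside.
- screwdriver: Screwdriver with a purple plastic handle, lying on the counter, about 200 mm long, loose. Origin: middle of its underside; x along its blade.
Things that resemble listed ones, but are neither listed nor needed, are in the scene too. Of the things like the cap, leave any that is purple; of the rest the larger one is meant.

How it is judged (in metres and radians):
At the end, for the whole second after the job is handed in: The cap is let go and at rest, level within 0.06 rad and centred within 3 mm on the neck, its underside within 1.3 mm of the fully-home height, which it keeps only when its lugs are locked under the thread ridges (z of cap in the frame of neck between -0.002 and 0.0013 m and horizontal distance between cap and neck below 0.003 m and angle between cap's own z axis and vertical below 0.06 rad and linear speed of cap below 0.01 m/s and contact force between cap and the fingers below 0.1 N); the robot touches nothing.
It fails at once if the thread is forced: cap and jar pressed or twisted together with more than 40 N (contact force between cap and jar above 40 N).
It fails at once if the egg cup is moved by more than 20 mm (distance of egg_cup from where it was at the start of the episode above 0.02 m).
It fails at once if the drive socket is moved by more than 20 mm (distance of socket from where it was at the start of the episode above 0.02 m).
It fails at once if the screwdriver is moved by more than 20 mm (distance of screwdriver from where it was at the start of the episode above 0.02 m).
It also fails if it takes over 72 s, if anything falls off the work surface, if the arm or the gripper's body presses on something with over 40 N, if the wrist force passes 120 N, or if a joint passes its speed limit or range.

## Working session

There is one attempt and no reset: what is moved stays moved. The work goes in short steps, each a Python script; the robot and the scene stay as the last script left them, time stands still between calls to the robot, and variables do not carry over. Pictures are saved under pics/ and viewed, at most 10 in all, crops included, and the job is handed in when it is done.

```bash
mkdir -p pics; python3 - <<'E'
from cell import env, claw, state, get_image
import cv2,json,numpy as np
for n in("top","side"):
    d=get_image(n); cv2.imwrite(f"pics/{n}0.png",d["color"])
    print(n,d["fx"],d["fy"],d["cx"],d["cy"],d["dist_coeffs"],np.array(d["R"]).round(4).tolist(),d["t"], (-np.array(d["R"]).T@np.array(d["t"])).round(1))
s=state();print(s)
E
```

```text
top 506.21908298547874 506.21908298547874 319.28796806778746 209.45482622152406 [-0.14626945  0.          0.          0.          0.        ] [[0.0237, -0.9993, -0.0287], [-0.9966, -0.0214, -0.0801], [0.0794, 0.0305, -0.9964]] [  4.27940317 560.21401348 973.70633762] [ 480.8  -13.4 1015.2]
side 456.52560515808506 456.52560515808506 320.97412014035297 198.33918200479312 [-0.09534552  0.          0.          0.          0.        ] [[-0.957, -0.2899, 0.0068], [-0.2235, 0.7223, -0.6545], [0.1849, -0.6279, -0.756]] [530.05350856 206.73807419 774.88668536] [410.2 490.9 717.6]
{'time': 0.1, 'q': array([ 6.60562816e+01,  1.26708419e+01,  8.75197801e+01,  4.54197766e-04,
        7.99111222e+01, -7.22686680e+00]), 'joint_velocities': array([ 0.03196235, -0.17636174, -0.1118523 ,  0.01971652, -0.04990922,
       -0.09328111]), 'joint_efforts': array([ 7.38051076e-04, -4.98242998e+01, -3.90545368e+01, -9.52681535e-05,
        5.71359240e-03, -3.12478244e-05]), 'position': array([179.55113761, 598.02670483, 203.10213507]), 'eef_rot': array([[-9.57737451e-01,  2.87642914e-01, -7.27810870e-04],
       [ 2.87643742e-01,  9.57736109e-01, -1.61979010e-03],
       [ 2.31129606e-04, -1.76068389e-03, -9.99998423e-01]]), 'force': array([ 0.2990757 ,  0.07565766, -0.63963425]), 'wrist_torque': array([0.04102924, 0.00190404, 0.04481268]), 'grasp_force': 0.0, 'grip_width': 85.59434693495558}
```

View pics/top0.png

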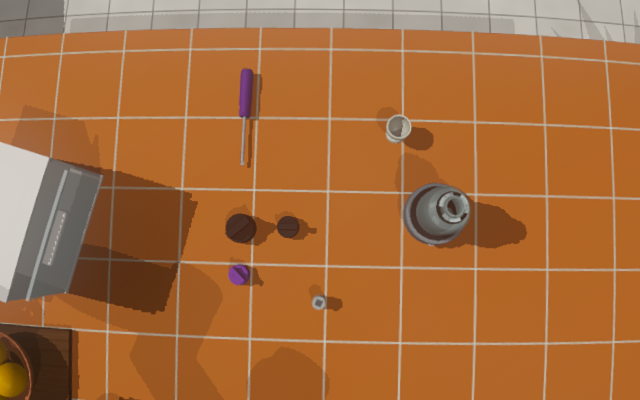

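View pics/side0.png

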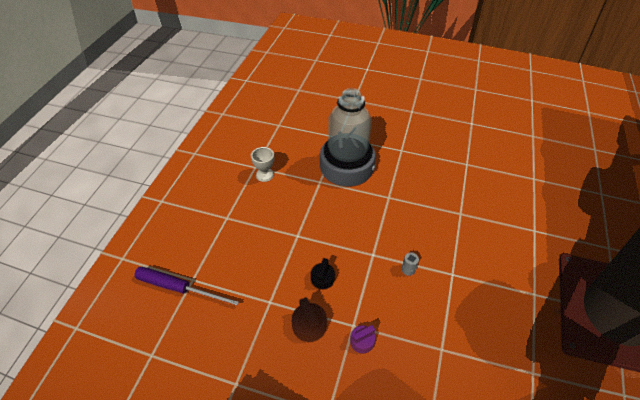

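The top view shows three cap-like things: a larger black one at (240,228), a smaller black one at (288,227) and a purple one at (238,274). The larger black one fits the description. The jar mouth is near (454,207), the socket at (319,302), the egg cup at (398,128) and the screwdriver at (246,110). I'll confirm the cap and find its bar direction in an enlarged crop.

```bash
cat > h.py <<'E'
from cell import env, claw, state, get_image
import cv2,numpy as np
def back(d,uv,z):
    K=np.array([[d["fx"],0,d["cx"]],[0,d["fy"],d["cy"]],[0,0,1]]);R=np.array(d["R"]);t=np.array(d["t"])
    p=cv2.undistortPoints(np.array([[uv]],float),K,np.array(d["dist_coeffs"]))[0,0]
    r=R.T@np.array([p[0],p[1],1]);c=-R.T@t
    return c+r*(z-c[2])/r[2]
def proj(d,X):
    K=np.array([[d["fx"],0,d["cx"]],[0,d["fy"],d["cy"]],[0,0,1]])
    return cv2.projectPoints(np.array([X],float).reshape(-1,1,3),cv2.Rodrigues(np.array(d["R"]))[0],np.array(d["t"],float),K,np.array(d["dist_coeffs"]))[0].reshape(-1,2)
def crop(img,x,y,w,h,s,bright=1):
    return cv2.convertScaleAbs(cv2.resize(img[y:y+h,x:x+w],None,fx=s,fy=s,interpolation=cv2.INTER_CUBIC),alpha=bright)
E
python3 - <<'E'
from h import *
t=get_image("top")["color"];s=get_image("side")["color"]
A=np.hstack([crop(t,215,202,50,50,8,3.),crop(t,430,182,50,50,8,1.5)])
cv2.imwrite("pics/crop1.png",A)
A=np.hstack([crop(s,285,290,50,50,8,4.),crop(s,325,85,50,50,8,1.5)])
cv2.imwrite("pics/crop2.png",A)
E
```

```text
(no output)
```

View pics/crop1.png

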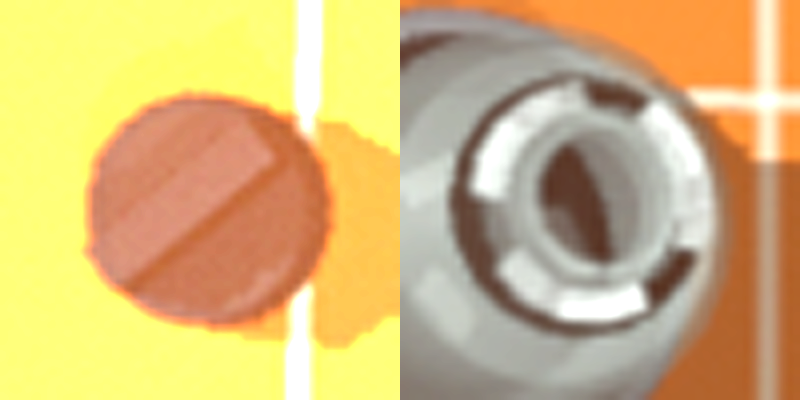

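View pics/crop2.png

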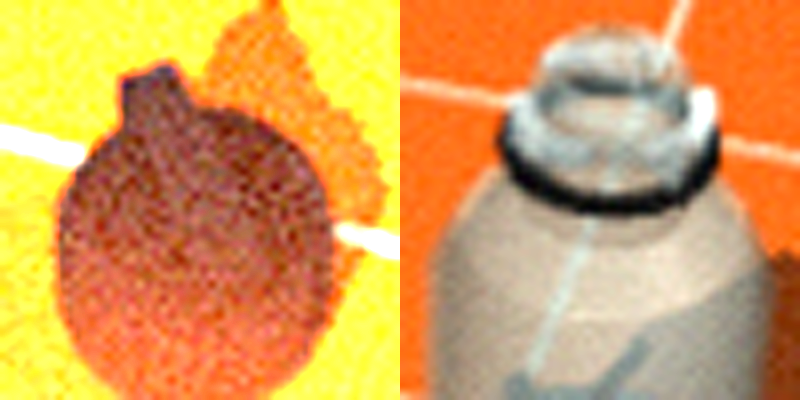

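The larger black cap is confirmed. In the top crop its bar runs lower-left to upper-right, with the top-strip centre at about (238.4,226.4). The jar mouth centre is at about (455.5,206.8) in the top view and (351.9,93.1) in the side view.

```bash
python3 - <<'E'
from h import *
d=get_image("top");s=get_image("side")
f=lambda x,y,ox,oy:(ox+(x+.5)/8-.5,oy+(y+.5)/8-.5)
P=lambda x,y:f(x,y,215,202)
for n,a in (("UL",(100,224)),("UR",(242,112)),("LR",(276,158)),("LL",(128,280))): print(n,back(d,P(*a),54).round(1))
print("mouth top",back(d,f(606-400,197,430,182),200).round(1))
print("mouth side",back(s,f(615-400,65,325,85),200).round(1))
print("ring top",back(d,f(587-400,203,430,182),178).round(1))
print("capside bar top near end",back(s,f(157,72,285,290),54).round(1))
e=proj(d,[[0,0,0]])
print("egg",back(d,(398,128),60).round(),"sock",back(d,(319,302),38).round(), "purple",back(d,(238,274),40).round(),"small",back(d,(288,227),40).round())
# overlay
def draw(d,name,x,y,ctr,z,r,w,h):
    im=crop(d["color"],x,y,w,h,8,3)
    return im
c0=np.array([0,0]);print(back(d,P(187,195),54).round(1), "cap base outline L/R/T/B", [back(d,P(*a),zz).round(1).tolist() for a,zz in (((90,210),30),((330,215),0),((200,93),30),((205,325),0))])
E
```

```text
UL [515.  192.1  54. ]
UR [542.7 158.6  54. ]
LR [531.8 150.   54. ]
LL [501.7 184.8  54. ]
mouth top [ 555.9 -209.   200. ]
mouth side [ 558.3 -208.7  200. ]
ring top [ 556.6 -210.3  178. ]
capside bar top near end [536.2 153.6  54. ]
egg [ 717. -132.   60.] sock [381.  13.  38.] purple [430. 171.  40.] small [523.  76.  40.]
[522.4 171.2  54. ] cap base outline L/R/T/B [[519.2, 199.9, 30.0], [520.6, 144.9, 0.0], [548.6, 173.5, 30.0], [492.0, 175.8, 0.0]]
```

```bash
cat >> h.py <<'E'
def down(a):  # tool pointing down, tool y axis at world yaw a (deg)
    y=np.array([np.cos(np.radians(a)),np.sin(np.radians(a)),0]);z=np.array([0,0,-1.]);return np.c_[np.cross(y,z),y,z]
E
python3 - <<'E'
from h import *
for a in (40,220):
  print(a,env.inverse_kinematics([520.4,173,120],down(a)).round(1))
for a in (0,40,90,130,220,270): 
  q=env.inverse_kinematics([557,-209,250],down(a)); print(a,None if q is None else q.round(1))
print(state()["time"])
env.reach([520.4,173,130],down(40)); print(state()["time"],state()["position"])
claw.gripper_to(50,40); print(state()["time"],state()["force"])
env.movel([520.4,173,70],velocity=100)
s=get_image("side");t=get_image("top");cv2.imwrite("pics/pre.png",np.hstack([crop(s["color"],260,230,100,130,4,2.5),crop(t["color"],190,165,100,130,4,2.5)]))
print(state()["time"])
E
```

```text
40 [ 10.1   6.6 103.7  -0.   69.7 -29.9]
220 [ 10.1   6.6 103.7  -0.   69.7 150.1]
0 [-28.2   7.   88.9  -0.   84.1 -28.2]
40 [-28.2   7.   88.9  -0.   84.1 -68.2]
90 [ -28.2    7.    88.9   -0.    84.1 -118.2]
130 None
220 [-28.2   7.   88.9  -0.   84.1 111.8]
270 [-28.2   7.   88.9  -0.   84.1  61.8]
0.3
2.2833 [520.31928065 173.90490096 130.21068305]
2.725 [0.41786071 0.08352995 0.43409524]
3.575
```

View pics/pre.png

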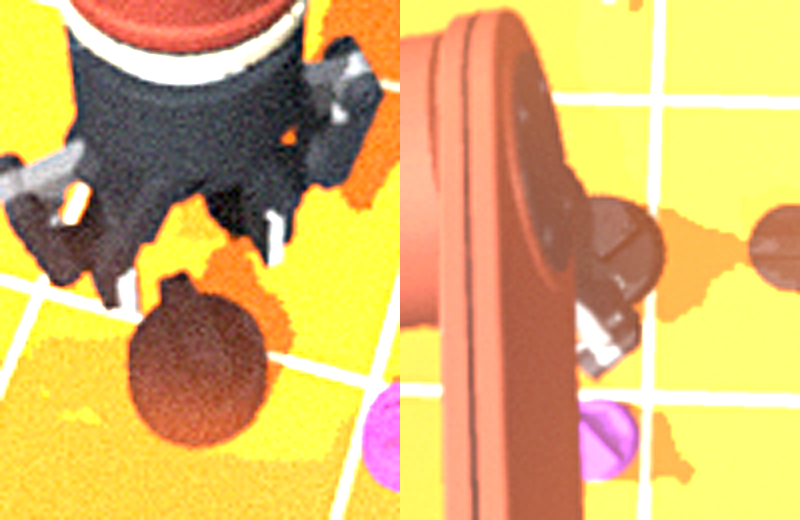

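The side view shows the fingers straddling the bar, with tips at about (125,290) and (275,240) in the crop and the bar between them. I'll descend and grip.

```bash
python3 - <<'E'
from h import *
print(env.movel([520.4,173,43],velocity=60,stop_force=8),state()["position"])
claw.gripper_to(0,50); s=state();print(s["grip_width"],s["grasp_force"],s["force"],s["position"])
f0=s["force"]
env.movel([520.4,173,100],velocity=80); s=state();print(s["grip_width"],s["grasp_force"],s["force"],s["time"])
env.movel([520.4,173,255],velocity=150)
# yaw choice at jar: start j6 about 0 => a=-28
env.reach([557,-209,255],down(-28)); s=state();print(s["position"],s["q"].round(1),s["force"],s["time"],s["grip_width"])
s=get_image("side");t=get_image("top");cv2.imwrite("pics/at.png",np.hstack([crop(s["color"],300,30,100,120,4,2.),crop(t["color"],410,140,100,120,4,2.)]))
E
```

```text
False [520.12921364 172.9299178   42.57526896]
0.16726205721857185 0.0 [0.11960768 0.23244951 1.11838113] [520.45992018 173.04065087  43.10776796]
0.2872562221350592 0.0 [-0.56176966 -0.34873999 -0.82269872] 5.575
[ 557.23994669 -207.85412462  254.93543056] [-28.1   6.9  88.5   0.   84.6  -0.2] [0.16807491 0.82790523 0.0886559 ] 8.1833 -0.14995169366966038
```

View pics/at.png

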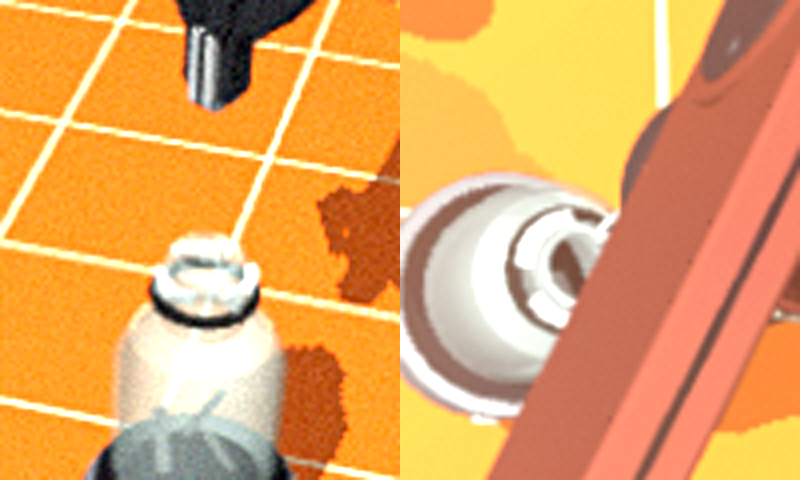

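The grasp missed: the gripper is closed and empty. I'll look at where the cap is now.

```bash
python3 - <<'E'
from h import *
s=get_image("side");t=get_image("top")
cv2.imwrite("pics/cap2.png",np.hstack([crop(t["color"],205,195,66,66,6,3.),crop(s["color"],277,280,66,66,6,4.)]))
# where does model predict things? project cap outlines
for z in (0,30,54): print(z,proj(t,[520.4,173,z]),proj(s,[520.4,173,z]))
print(proj(s,[557.2,-208,247]))
E
```

```text
0 [[242.04829056 228.19420987]] [[310.19629944 326.32780066]]
30 [[239.29799455 227.53176804]] [[309.98009962 318.34020293]]
54 [[236.97689728 226.9724285 ]] [[309.7975885  311.57134616]]
[[353.36945979  71.76041891]]
```

View pics/cap2.png

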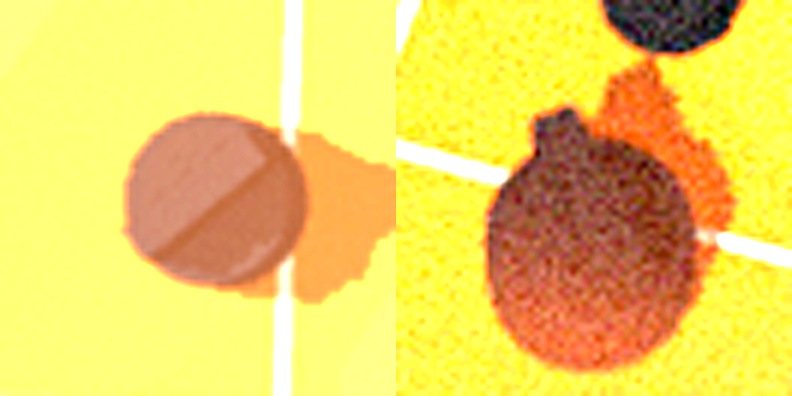

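The cap hasn't moved. In the side image the closed fingertips appear at (353,57), but the stated TCP predicts (353.4,71.8), so the tips seem to sit about 25–30 mm higher than stated. I'll check by touching the bare counter gently with the closed gripper.

```bash
python3 - <<'E'
from h import *
env.reach([580,20,80],down(20)); print(state()["position"],state()["time"])
print(env.movel([580,20,20],velocity=100,stop_force=6),state()["position"],state()["force"])
for i in range(1):
    r=env.movel([580,20,-35],velocity=30,stop_force=6); s=state();print(r,s["position"],s["force"],s["time"])
s=get_image("side");t=get_image("top")
a,b=proj(s,[580,20,0])[0],proj(t,[580,20,0])[0];print(a,b)
cv2.imwrite("pics/touch.png",np.hstack([crop(s["color"],int(a[0])-30,int(a[1])-30,60,60,6,2.),crop(t["color"],int(b[0])-30,int(b[1])-30,60,60,6,2.)]))
env.movel([580,20,80],velocity=150)
E
```

```text
[581.19519885  19.09708778  81.27030804] 9.5
False [580.4734605   19.83322787  20.40710163] [-0.34425757 -0.69154274 -0.3332131 ]
True [579.88074994  19.99745338 -27.09488694] [-0.473059   -0.36430073  5.53289219] 11.65
[304.81251421 246.36482387] [318.32550718 200.41769536]
```

View pics/touch.png

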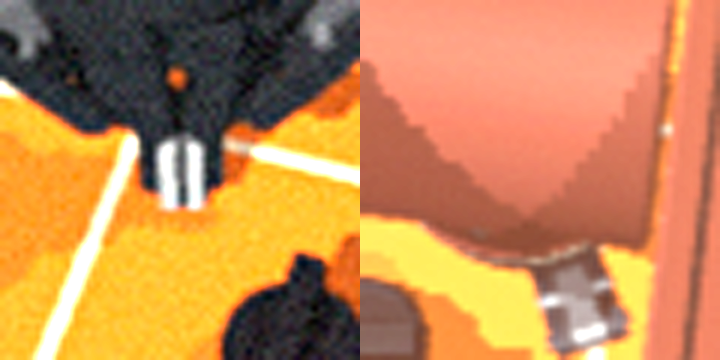

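The touch stopped at a reported z of −27 and the tips should stand at +8 there, so reported z reads about 35 mm low. The lateral position agrees: tips at (304.5,251) against a predicted (304.8,246). Tip height is therefore reported z + 27. I'll redo the grasp with that correction.

```bash
python3 - <<'E'
from h import *
claw.gripper_to(50,60)
env.reach([520.4,173,50],down(40)); 
r=env.movel([520.4,173,7],velocity=50,stop_force=6); s=state();print(r,s["position"],s["force"])
claw.gripper_to(0,60); s=state();print(s["grip_width"],s["grasp_force"],s["force"],s["position"],s["time"])
if s["grip_width"]>8:
    z=s["position"][2]
    env.movel([520.4,173,60],velocity=80); s=state();print(s["grip_width"],s["grasp_force"],s["force"],s["time"])
    env.movel([520.4,173,225],velocity=150)
    env.reach([557,-209,225],down(-28)); s=state();print(s["position"],s["q"].round(1),s["force"],s["wrist_torque"],s["time"],s["grip_width"])
s=get_image("side");t=get_image("top");cv2.imwrite("pics/at2.png",np.hstack([crop(s["color"],300,30,100,120,4,3.),crop(t["color"],410,140,100,120,4,3.)]))
E
```

```text
False [520.72209416 173.11714047   7.3167628 ] [-0.2481672  -1.08699364  0.12824622]
12.633780979474677 60.10482609272003 [-0.08162518  0.30739844  2.72562621] [520.95234367 173.13060304   7.54599409] 15.2833
12.898502128226486 59.652069211006165 [ 0.01480648  0.4897617  -0.7232598 ] 16.1
[ 557.20781363 -207.8452975   224.89054574] [-28.1   7.8  90.7   0.   81.5  -0.2] [ 0.17265783 -0.49289265 -1.03422166] [-0.00828887  0.02668984  0.01058239] 18.775 12.792404252949506
```

View pics/at2.png

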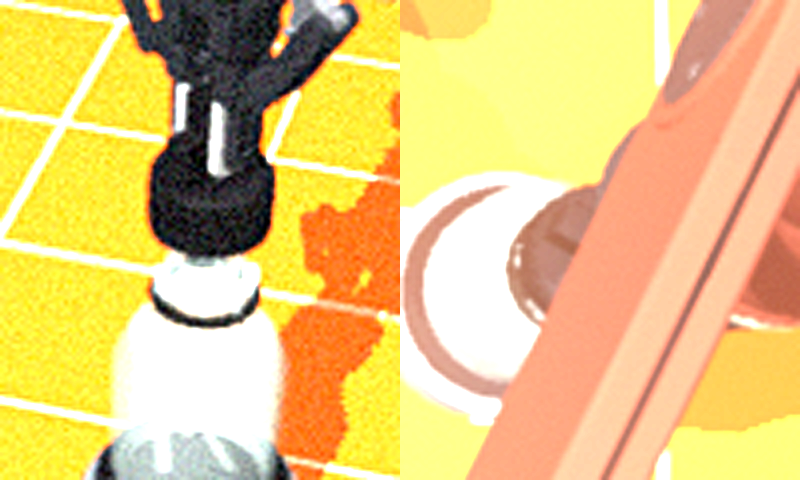

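The cap is held: width 12.8 mm, hanging just above the neck. I'll check its offset from the neck axis against the projected outlines.

```bash
python3 - <<'E'
from h import *
from scipy.optimize import least_squares
s=get_image("side");t=get_image("top")
th=np.linspace(0,2*np.pi,360)
C=lambda x,y,z,r:np.c_[x+r*np.cos(th),y+r*np.sin(th),np.full(360,z)]
def ext(x,y):
    a=proj(s,C(x,y,217.4,29));b=proj(s,C(x,y,247.4,29));tt=np.r_[proj(t,C(x,y,217.4,29)),proj(t,C(x,y,247.4,29))]
    al=np.r_[a,b];return np.array([al[:,0].min(),al[:,0].max(),a[:,1].max(),tt[:,0].min()])
m=np.array([337.3,368,94,437.0])
r=least_squares(lambda p:ext(*p)-m,[557,-209]);print(r.x,r.fun, ext(557,-209))
# neck: mouth and ring
def ring(x,y):
    a=proj(s,C(x,y,178,22));return np.array([a[:,0].min(),a[:,0].max()])
print(ring(557,-209),"seen",337.3,364.6)
# exposure-based segmentation of cap in side: dark columns
g=cv2.cvtColor(s["color"],cv2.COLOR_BGR2GRAY)
for row in (80,84,88): 
    x=np.where(g[row,325:385]<25)[0]+325;print(row,x.min(),x.max())
for row in (98,100,102,104): print(row,g[row,332:372].tolist())
E
```

```text
[ 557.7960321  -205.70069095] [-1.06637913  0.77556488  1.3565728   0.78166706] [337.11971327 369.60415879  94.39639123 439.83931627]
[340.09354291 362.95279307] seen 337.3 364.6
80 337 367
84 337 367
88 339 366
98 [105, 109, 109, 116, 123, 131, 131, 149, 157, 147, 98, 91, 103, 125, 130, 134, 138, 146, 150, 146, 144, 147, 155, 151, 135, 117, 104, 91, 76, 150, 203, 206, 158, 111, 104, 105, 105, 106, 103, 104]
100 [101, 105, 105, 106, 105, 70, 68, 128, 154, 156, 148, 123, 110, 115, 131, 135, 141, 145, 151, 151, 153, 158, 162, 152, 144, 132, 116, 110, 127, 169, 191, 170, 109, 94, 100, 108, 103, 100, 104, 101]
102 [104, 102, 104, 106, 87, 40, 56, 111, 128, 144, 143, 139, 142, 132, 132, 126, 125, 121, 125, 128, 129, 135, 136, 133, 136, 143, 149, 142, 151, 153, 148, 85, 30, 125, 152, 136, 124, 110, 110, 106]
104 [105, 109, 101, 109, 105, 64, 21, 25, 78, 117, 120, 116, 113, 122, 125, 119, 114, 104, 107, 118, 118, 115, 115, 119, 128, 122, 114, 118, 111, 92, 70, 30, 16, 100, 121, 121, 124, 134, 142, 137]
```

```bash
python3 - <<'E'
from h import *
t=get_image("top");s=get_image("side");g=cv2.cvtColor(t["color"],cv2.COLOR_BGR2GRAY)
th=np.linspace(0,2*np.pi,360)
C=lambda x,y,z,r:np.c_[x+r*np.cos(th),y+r*np.sin(th),np.full(360,z)]
for row in (192,196,200,204,208): print(row,g[row,430:458].tolist())
a=proj(t,C(557,-209,247.4,29));
for row in (192,196,200,204,208): 
    k=a[np.abs(a[:,1]-row)<.6,0]; print(row,k.min() if len(k) else None)
print(a.min(0),a.max(0))
g=cv2.cvtColor(s["color"],cv2.COLOR_BGR2GRAY)
for c in (346,350,352,354,358): print(c,g[84:104,c].tolist())
print(proj(s,C(557,-209,217.4,29)).max(0), proj(s,C(557,-209,200,16.5)).min(0))
E
```

```text
192 [109, 111, 111, 111, 112, 114, 121, 123, 122, 122, 121, 120, 122, 117, 95, 68, 53, 49, 49, 49, 47, 48, 51, 52, 50, 50, 48, 46]
196 [112, 114, 127, 133, 131, 130, 130, 130, 130, 122, 89, 57, 47, 45, 48, 51, 51, 48, 47, 49, 53, 53, 51, 52, 51, 50, 51, 60]
200 [135, 136, 135, 134, 134, 135, 132, 110, 64, 58, 63, 48, 47, 48, 51, 52, 50, 47, 44, 43, 42, 42, 43, 44, 50, 60, 66, 68]
204 [160, 160, 159, 159, 158, 155, 124, 62, 65, 84, 49, 47, 47, 49, 52, 52, 52, 52, 52, 50, 52, 51, 51, 59, 66, 69, 68, 67]
208 [147, 147, 147, 147, 148, 143, 84, 53, 52, 50, 46, 47, 46, 48, 49, 50, 51, 52, 51, 52, 53, 60, 66, 68, 68, 68, 67, 68]
192 446.7448162047803
196 444.92004449317153
200 444.0045607165587
204 443.9314916849123
208 444.64160023554274
[443.90427376 183.96418839] [481.18638522 221.70667265]
346 [12, 13, 15, 7, 12, 8, 17, 5, 16, 40, 59, 71, 96, 109, 130, 137, 124, 111, 130, 132]
350 [17, 15, 11, 18, 12, 15, 16, 12, 9, 12, 47, 60, 60, 119, 147, 150, 144, 139, 130, 114]
352 [6, 17, 11, 9, 11, 10, 27, 17, 13, 12, 36, 55, 74, 123, 145, 149, 153, 145, 129, 125]
354 [2, 9, 14, 13, 16, 11, 3, 18, 12, 8, 48, 91, 95, 132, 157, 155, 168, 151, 133, 123]
358 [15, 11, 11, 11, 14, 7, 20, 5, 3, 26, 98, 117, 117, 107, 105, 114, 118, 133, 146, 129]
[368.26393097  94.39639123] [343.43505983  87.57601199]
```

The outer dark edge at x=436 in the top view is the rubber ring on the neck. The cap's own edge is at about 439.5, against a predicted 439.8. So the cap is centred to about 1 mm, and I'll lower it gently.

```bash
python3 - <<'E'
from h import *
env.movel([556.5,-209.3,208],velocity=60); s=state();print(s["position"],s["force"],s["time"])
r=env.movel([556.5,-209.3,185],velocity=15,stop_force=4); s=state();print(r,s["position"],s["force"],s["wrist_torque"],s["time"],s["grip_width"],s["grasp_force"])
E
```

```text
[ 555.99885995 -209.09209546  207.04722935] [-0.40532263 -0.16085194 -0.3727763 ] 19.5083
True [ 556.47833891 -209.30805787  194.84173358] [-0.0070515   0.70845586  4.17606138] [0.0584704  0.09863192 0.00702268] 20.4333 12.559496717596312 60.34189224243164
```

Contact came at 194.8, which is the "high" height (187.5 + 7.5). Next I'll turn anticlockwise under light pressure until it drops.

```bash
python3 - <<'E'
from h import *
a=-28; X,Y=556.5,-209.3; z=state()["position"][2]-0.0
for i in range(17):
    a+=6
    env.reach([X,Y,z],down(a)); s=state(); f=s["force"]; 
    r=None
    if f[2]<3:
        r=env.movel([X,Y,max(z-11,184)],velocity=20,stop_force=max(1.0,4-f[2])); s2=state(); z=s2["position"][2]
    elif f[2]>7: z+=0.3
    print(a,f.round(1),s["wrist_torque"].round(3)[2],round(z,2),state()["force"].round(1)[2],r,s["time"].round(2))
    if z<190: print("dropped");break
    if abs(s["wrist_torque"][2])>0.2 or np.linalg.norm(f)>14: print("stiff");break
E
```

```text
Traceback (most recent call last):
AttributeError: 'float' object has no attribute 'round'
```

```bash
cat > turn.py <<'E'
from h import *
X,Y=556.5,-209.3
def acw(a,n,step=6):
    z=state()["position"][2]
    for i in range(n):
        a+=step
        env.reach([X,Y,z],down(a)); s=state(); f=s["force"]; r=None
        if f[2]<3:
            r=env.movel([X,Y,max(z-11,184)],velocity=20,stop_force=max(1.0,4-f[2])); z=state()["position"][2]
        elif f[2]>7: z+=0.3
        e=state();print(a,f.round(1),"tz %.3f z %.2f fz %.1f %s t %.2f"%(s["wrist_torque"][2],z,e["force"][2],r,e["time"]))
        if z<190: print("dropped");break
        if abs(s["wrist_torque"][2])>0.2 or np.linalg.norm(f)>14: print("stiff");break
E
python3 - <<'E'
from turn import *
s=state();print(s["position"],s["force"],s["wrist_torque"],s["q"][5],s["time"])
acw(-22,15)
E
```

```text
[ 556.93506212 -209.64861305  195.60038912] [ 0.46795624 -1.99385669  4.22798179] [-0.05228577  0.04089624  0.05161494] -6.059060969786465 20.6833
-16 [0.1 0.2 5.6] tz 0.074 z 195.60 fz 5.6 None t 20.93
-10 [0.9 0.7 6.2] tz 0.088 z 195.60 fz 6.2 None t 21.18
-4 [ 0.7 -0.   8.1] tz 0.121 z 195.90 fz 8.1 None t 21.43
2 [ 0.9 -0.1  5.8] tz 0.079 z 195.90 fz 5.8 None t 21.68
8 [-0.   0.  -0.2] tz -0.035 z 194.98 fz 3.3 True t 22.15
14 [ 0.3 -0.1  2.3] tz 0.104 z 194.98 fz 4.0 True t 22.61
20 [0.6 0.6 3.6] tz 0.041 z 194.98 fz 3.6 None t 22.86
26 [-0.4 -0.9  2.4] tz 0.069 z 194.95 fz 3.7 True t 23.32
32 [0.6 1.  3.3] tz 0.103 z 194.95 fz 3.3 None t 23.57
38 [-0.1  0.1  3.6] tz -0.010 z 194.95 fz 3.6 None t 23.82
44 [ 0.9 -0.4  3.9] tz -0.004 z 194.95 fz 3.9 None t 24.07
50 [-0.1  0.4  3.2] tz 0.051 z 194.95 fz 3.2 None t 24.32
56 [ 0.3 -0.   4.2] tz 0.032 z 194.95 fz 4.2 None t 24.57
62 [-0.9  0.2  3.5] tz 0.024 z 194.95 fz 3.5 None t 24.82
68 [ 0.5  0.7 -1.1] tz -0.014 z 184.29 fz 1.9 False t 25.77
dropped
```

It dropped at yaw 68. Next comes clockwise turning, following z down and watching the torque.

```bash
cat >> turn.py <<'E'
def cw(a,zc,n,step=4,lim=0.3):
    for i in range(n):
        a-=step
        env.reach([X,Y,zc],down(a)); s=state(); f=s["force"]
        if f[2]<1: zc-=0.4
        elif f[2]>7: zc+=0.3
        print(a,f.round(1),"tz %.3f z %.2f zc %.2f w %.1f t %.2f"%(s["wrist_torque"][2],s["position"][2],zc,s["grip_width"],s["time"]))
        if abs(s["wrist_torque"][2])>lim or np.linalg.norm(f)>14: print("stiff");break
    return a,zc
E
python3 - <<'E'
from turn import *
s=state();print(s["position"],s["force"],s["wrist_torque"],s["time"])
print(cw(68,184.1,12))
E
```

```text
[ 556.37002305 -209.32224333  184.28913597] [-2.99860808  0.48128442  1.91801724] [ 0.02576189  0.5001979  -0.03276087] 25.7667
64 [-1.9  0.6  4.2] tz -0.037 z 184.44 zc 184.10 w 12.8 t 26.02
60 [-1.6 -0.3  3.4] tz -0.087 z 184.36 zc 184.10 w 12.4 t 26.27
56 [-2.1 -1.   4.1] tz -0.086 z 184.30 zc 184.10 w 12.7 t 26.52
52 [-1.3  0.8  4.4] tz -0.060 z 184.20 zc 184.10 w 12.5 t 26.77
48 [-1.  -0.7  2.9] tz -0.051 z 184.23 zc 184.10 w 12.5 t 27.02
44 [-0.9 -0.2  3.7] tz -0.077 z 184.20 zc 184.10 w 12.6 t 27.27
40 [1.3 0.1 3.3] tz -0.039 z 184.17 zc 184.10 w 12.6 t 27.52
36 [ 0.3 -0.2  3.5] tz -0.095 z 184.14 zc 184.10 w 12.5 t 27.77
32 [ 0.1 -0.4  3.8] tz -0.070 z 184.12 zc 184.10 w 12.8 t 28.02
28 [-0.5  0.2  3. ] tz -0.052 z 184.11 zc 184.10 w 12.6 t 28.27
24 [ 0.3 -0.1  3.3] tz -0.077 z 183.99 zc 184.10 w 12.8 t 28.52
20 [ 0.4 -0.4  2.2] tz -0.118 z 183.70 zc 184.10 w 12.9 t 28.77
(20, 184.1)
```

```bash
python3 - <<'E'
from turn import *
print(cw(20,183.8,16,step=3,lim=0.3))
E
```

```text
17 [-0.4  0.2  1.6] tz -0.071 z 183.62 zc 183.80 w 12.5 t 29.02
14 [-1.2 -0.6  1.3] tz -0.155 z 183.64 zc 183.80 w 12.5 t 29.27
11 [-0.3 -0.3  0.4] tz -0.101 z 183.62 zc 183.40 w 12.6 t 29.52
8 [-0.   0.3  3. ] tz -0.150 z 183.58 zc 183.40 w 12.5 t 29.77
5 [ 0.5 -0.6  3.2] tz -0.127 z 183.56 zc 183.40 w 12.9 t 30.02
2 [0.3 1.  3.8] tz 0.574 z 183.58 zc 183.40 w 12.6 t 30.27
stiff
(2, 183.4)
```

```bash
python3 - <<'E'
from turn import *
for i in range(3):
    env.pause(0.1);s=state();print(s["force"].round(1),s["wrist_torque"].round(3),s["position"].round(2),s["q"][5].round(2),env.inverse_kinematics(s["position"],down(2))[5].round(2))
E
```

```text
[0.1 1.3 3.8] [0.211 0.099 0.589] [ 556.62 -209.17  183.58] -30.35 -30.19
[0.1 2.4 3.8] [0.245 0.069 0.647] [ 556.61 -209.2   183.57] -30.29 -30.19
[-0.3  1.2  4.1] [0.231 0.077 0.679] [ 556.59 -209.16  183.55] -30.26 -30.19
```

The torque holds at +0.6 N m at home height, so this is the firm stop, 66° from the drop. I'll relax slightly, release and check.

```bash
python3 - <<'E'
from turn import *
env.reach([X,Y,183.4],down(3.5));s=state();print(s["force"].round(1),s["wrist_torque"].round(3))
claw.gripper_to(45);s=state();print(s["grip_width"],s["force"].round(1),s["time"])
env.movel([X,Y,270],velocity=100)
env.reach([500,0,280],down(3.5))
s=get_image("side");t=get_image("top");print(state()["time"],state()["force"])
for z in(176,206,230): print(z,proj(s,[557,-209,z]),proj(t,[557,-209,z]))
th=np.linspace(0,2*np.pi,360);C=np.c_[557+29*np.cos(th),-209+29*np.sin(th),np.full(360,176)];print(proj(s,C).max(0),proj(s,C).min(0))
cv2.imwrite("pics/end.png",np.hstack([crop(s["color"],310,60,80,80,5,2.5),crop(t["color"],415,165,80,80,5,2.5)]))
E
```

```text
[1.1 1.3 5.1] [0.296 0.074 0.181]
44.97692340215243 [-0.4 -0.5  0.3] 31.225
33.2167 [-0.57938938  0.30109878 -0.17492337]
176 [[351.46384559 102.95959316]] [[451.88756012 206.75900594]]
206 [[352.34313497  90.1045928 ]] [[456.17238156 205.16895508]]
230 [[353.07526604  79.35752001]] [[459.82823072 203.81132773]]
[366.5093092  112.40594675] [336.42522407  93.93586267]
```

View pics/end.png

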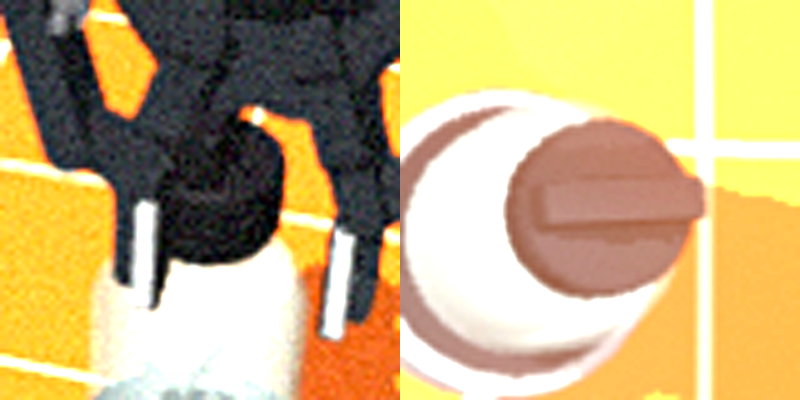

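The cap sits level and centred: its lower edge is at row 112.4, where the home height predicts 112.4. As a last check of the height, I'll touch the bar's top lightly with the closed fingers. It should read about 203 if home and about 205.5 if sprung up.

```bash
python3 - <<'E'
from turn import *
env.reach([X,Y,225],down(3.5)); claw.gripper_to(0)
env.movel([X,Y,209],velocity=60)
r=env.movel([X,Y,201],velocity=8,stop_force=2.5);s=state();print(r,s["position"].round(2),s["force"].round(1),s["time"])
env.movel([X,Y,260],velocity=100)
env.pause(.3);s=state();print(s["time"],s["force"].round(1))
E
```

```text
True [ 556.51 -209.25  202.87] [0.3 0.4 4.7] 35.775
36.8083 [ 0.   0.8 -0.8]
```

Contact came at 202.9, so the cap is at home height and stayed there after release.

```bash
python3 -c "
from cell import env
print(env.job_done())"
```

```text
the job is handed in; nothing more can be done
None
```

The black cap is screwed fully home on the jar neck and stayed there when let go, and I handed the job in at about 37 s; no verdict came back, and I did not re-check the egg cup, socket and screwdriver.

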